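# Clear a jammed offcut and hand-turn the sanding disc

### The arm

A 7-joint arm with a two-finger parallel gripper is mounted at the origin on the work surface. World frame = base frame: x ahead of the robot, y to its left, z up, the work surface at z = 0. Lengths are in m, angles in degrees, forces in N, time in s.
With the tool pointing down it reaches from about 0.425 to 0.875 m from the base axis. Payload 4.7 kg.
Tool frame: the origin (TCP) lies midway between the tips of the shut fingers; the grasp point (between the pads) lies 19 mm behind it (env.grip_depth is the distance from the TCP to the grasp point, in m); z points along the fingers, y is the line along which they close (so a half turn about z gives the same grasp; the last joint's range is limited). The gripper opens to 87 mm and grips with 3 to 60 N. Pads are 19 mm wide; open, the fingers measure 117 mm over their backs; the gripper's body (75 mm by 190 mm) begins 51 mm behind the grasp point.
Start: joints at [-72.187, 18.392, -4.016, 83.108, 1.295, 78.541, -3.26], TCP at [0.19, 0.622, 0.223] pointing down, gripper open.
Joint ranges: [-163.93, 163.93], [-17.29, 119.83], [-79.2, 71.16], [3.27, 140.29], [-89.18, 269.18], [5.43, 117.66], [-154.24, 154.24]. Speed limits (degrees/s): [147.25, 147.25, 180, 180, 180, 180, 180].

### API

Orientations are given as [roll, pitch, yaw] about the fixed x, y, z axes, in that order (R = Rz(yaw) Ry(pitch) Rx(roll)).
In Python, from cell import get_obs, optics, env, nets gives the robot as it stands.
- The arm moves only by the shell command python3 -m creep 'ROWS' [FORCE]. ROWS is JSON, a list of rows, each an object of numbers: "wx", "wy", "wz": the turn, a rotation vector about the tool's x, y, z in degrees; "tx", "ty", "tz": the shift along the tool's x, y, z in mm; "gripper": the opening, from -1 (shut) to 1 (fully open). A call has 1 to 5 rows; each row is the pose to reach, as a shift and turn from the pose commanded when the call began, along the tool's axes at that moment; what a row does not reach only later rows make up. A row lasts 1/12 s, in which the tool goes at most 41.7 mm and 7.16 degrees, less where a joint would pass 70% of its speed; a pose out of reach is approached as far as the arm can. A call with a gripper value outside its range is refused whole. The fingers move at their own pace and stop on an object; FORCE is the grip in N (left out, the last holds). Time passes only in rows, so rows that repeat a pose let the fingers close. It gives the time, the measured TCP pose, the force, the opening and the grip force at its end, in the units of the state.
- get_obs(): the state, without advancing time (a new reading comes with each control period).
- optics.read_camera(name): name is "side" or "top"; returns (picture, depth): 480x640x3 uint8, red, green, blue; 480x640 float32, m along the optical axis (not along the pixel's ray), 0 where there is no reading.
- optics.camera_info(name): a dict with "fovy" (degrees; the focal length in pixels is half the picture's height over the tangent of half this angle, whatever the lens; pixels are square), "cx", "cy" (the principal point, pixels), "R" (3x3) and "t" (3): a world point X has camera coordinates R X + t. Camera axes: x right, y down, z forward; pixel columns grow to the right and rows downward; lengths in m; the calibration is good to about 2 mm. A picture is of the moment at which its call begins. camera_info takes no time and is no camera call.
- env.sign_off(): hands the job in; it is judged then, once.
Trained networks look in the newest picture that a camera, given by its name, has taken for a name from the list of things; names that differ only in an ending like _2 or _b are one class to them, and where a whole thing is asked for, a point or a joint stands for the part that bears it (a point fixed in the world has none). Each returns a list of dicts, best first, with "confidence" (0 to 1); they miss things now and then, are a little off and sometimes report something else, mostly with a low value. They report only what shows in the picture. A call takes as long as a camera call. They do not tell look-alikes from the thing itself.
- nets.look_for(query, camera): "point" ([x, y, z] in m, in world coordinates, good to about 4 mm: the middle of the surface that is visible of it).
- nets.place_of(query, camera): "point" ([x, y, z] in m, in world coordinates, good to about 4 mm: a listed point, or the origin of a listed thing).
The state is a dict: "time_s": time; "qpos": joint angles; "joint_velocities": joint speeds; "effort": joint torques, N m; "tool_pos": TCP position; "tool_rot": TCP orientation; "force": force on the tool from outside, world axes, zero at the start; "wrist_torque": the same for the moment, N m; "grip_width": finger opening in m; "grasp_force": force on a finger pad.
Only numpy, scipy, OpenCV 4.12 (cv2) and the standard library are available. Lean on these libraries where they do the work, as an engineer would, in place of code of your own. Each camera call takes 0.05 s, during which the arm holds its last target. There are 200 camera calls.

### The job

A wooden offcut has got caught upright between the round sanding disc and its fence: lift it out and put it in the plastic scrap crate. Then, with closed fingertips laid on the disc's flat face, turn the disc by hand at least one and a quarter turns anticlockwise (seen from above) to check that it runs free, never pushing on the machine with more than about 15 N, and take the hand away. Leave the other things on the bench where they are.

Things in the scene. Friction and masses are not known exactly. Their poses are not given: they have to be found in the camera images.
- machine: Green cast disc-sander head, fixed, base 240 x 220 mm, flat top 50 mm above the bench; origin at the centre of its underside, z up, x towards its fence: a steel plate 12 mm thick, 190 mm long along y, at x = +98 to +110 mm, its top edge 95 mm above the bench. Over the flat top turns a round disc (joint disc). Robot may push on machine or disc with at most 15 N.
- machine_axis (a point): Point where the disc's axis meets the machine's flat top (50 mm above the bench); the disc's middle is over it to 4 mm. The disc's own height is NOT measured: the spindle is set low to high, so the middle of its face is 94 to 128 mm above the bench. It also lies out of level by up to 3 degrees, the lean is not measured: its face rises and falls some 2 mm round a circle of 40 mm radius.
- disc (a joint): Disc angle (rad), grows anticlockwise seen from above, starts at -0.7 to 0, no end stop. Disc 148 mm across, 18 mm thick, flat gritty face, one flush steel dot near the rim, nothing to grip: drag it by friction 35 to 50 mm from the axis. It takes 0.09 N m: with under about 4 N of push the fingers slip. It is sprung: sinks 1 mm per 4 N after the first 2.5 N, up to 6 mm, then solid.
- offcut_center (a point): Centre of the wooden offcut, 20 x 34 x 140 mm (x, y, z), 40 to 80 g, standing on its end on the machine's flat top, in the 24 to 27 mm gap between disc rim and fence; its 34 mm side lies along the fence. It is loose (2 to 5 mm of play). Its upper end stands 190 mm above the bench, at least 55 mm above disc and fence.
- crate: Grey open plastic scrap crate, fixed, 200 x 220 mm (x, y), 75 mm high, walls and floor 5 mm; origin at the centre of its underside. One small wood scrap (70 x 30 x 20 mm), of no importance, lies in its corner at -x, +y.
- wrench: Bystander: open-ended wrench, 170 mm, lying on the bench; origin on its underside.
- screwdriver: Bystander: screwdriver, 180 mm, lying on the bench; origin on its underside.
- glue: Bystander: white bottle, 56 mm across and 150 mm high, standing; origin at the centre of its underside.
- wax: Bystander: flat metal can, 60 mm across and 50 mm high; origin at the centre of its underside.
- block: Bystander: cork sanding block 110 x 60 x 35 mm; origin at the centre of its underside.
- brush: Bystander: hand brush lying on the bench; origin on its underside.
- square: Bystander: try square, dark wooden stock 110 mm and steel blade 160 mm, lying flat; origin under the stock.
Mind the look-alikes: they are no part of the job. What is shaped like the part that bears offcut_center but green or purple is not meant.

How it is judged (in metres and radians):
On the way, in this order (a step that is already met when the one before it is completed fails the run):
1. the offcut lies in the crate, let go (x of offcut_center in the frame of crate between -0.1 and 0.1 m and y of offcut_center in the frame of crate between -0.11 and 0.11 m and z of offcut_center in the frame of crate below 0.1 m and contact force between the fingers and offcut below 0.1 N), for 0.2 s.
2. the disc has been turned more than one full turn anticlockwise (value of joint disc above 6.9 rad), for 0.2 s.
At the end, for the whole second after the job is handed in: The offcut rests inside the crate (its centre within the walls and less than 100 mm above the bench), and the disc stands still at an angle above 6.9 rad (from any start, one and a quarter turns anticlockwise is enough) (x of offcut_center in the frame of crate between -0.1 and 0.1 m and y of offcut_center in the frame of crate between -0.11 and 0.11 m and z of offcut_center in the frame of crate below 0.1 m and linear speed of offcut below 0.05 m/s and value of joint disc above 6.9 rad and velocity of joint disc below 0.2 rad/s); the robot touches nothing.
It fails at once if the robot pushes on the machine or its disc with more than 15 N (contact force between any of the fingers, the arm and machine above 15 N).
It fails at once if a bystander is moved more than 40 mm (distance of any of wrench, screwdriver, glue, wax, block, brush, square from where it was at the start of the episode above 0.04 m).
It also fails if it takes over 72 s, if anything falls off the work surface, if the arm or the gripper's body presses on something with over 40 N, if the wrist force passes 120 N, or if a joint passes its speed limit or range.

## Working session

There is one attempt and no reset: what is moved stays moved. The work goes in short steps, Python scripts to look and compute and a shell command to move; the robot and the scene stay as the last step left them, time stands still between calls to the robot, and variables do not carry over. Pictures are saved under pics/ and viewed, at most 10 in all, crops included, and the job is handed in when it is done.

```bash
mkdir -p pics; ls
python3 - <<'E'
from cell import get_obs, optics, env, nets
import cv2, numpy as np
o=get_obs(); print(o['time_s'],o['tool_pos'],o['tool_rot'],o['force'],env.grip_depth)
ims=[]
for c in ['top','side']:
    p,d=optics.read_camera(c); np.save(f'pics/{c}0.npy',d); cv2.imwrite(f'pics/{c}0.png',p[:,:,::-1])
    i=optics.camera_info(c); print(c,i)
    for q in ['offcut_center','machine','machine_axis','crate']:
        print(q,[(np.round(r['point'],3).tolist(),round(r['confidence'],2)) for r in nets.place_of(q,c)][:4])
print(get_obs()['time_s'])
E
```

```text
pics
0.0 [0.18997363 0.62103112 0.22149187] [-1.79892383e+02  5.55046819e-03  1.62994375e+02] [0.41589252 0.30351014 0.52803495] 0.0187
top {'fovy': 53.98600692973107, 'cx': 315.75782916654776, 'cy': 249.5056399413651, 'R': array([[ 0.01033796, -0.99963339,  0.02502427],
       [-0.98500432, -0.01449043, -0.17192006],
       [ 0.17221965, -0.02287171, -0.98479301]]), 't': array([-0.03210183,  0.60870569,  1.061783  ])}
offcut_center [([0.598, 0.215, 0.122], 0.79), ([0.6, 0.4, 0.074], 0.63), ([0.781, 0.161, 0.073], 0.56)]
machine [([0.521, 0.184, 0.001], 0.94)]
machine_axis []
crate [([0.471, -0.175, -0.003], 0.63)]
side {'fovy': 48.44443838365577, 'cx': 324.8400517340579, 'cy': 245.95949501404564, 'R': array([[-0.97611501, -0.21695885, -0.01132908],
       [-0.14016678,  0.6687485 , -0.73015664],
       [ 0.16599024, -0.71112889, -0.68318587]]), 't': array([0.58032806, 0.17044803, 1.23536017])}
offcut_center [([0.779, 0.157, 0.066], 0.93), ([0.603, 0.397, 0.07], 0.85), ([0.594, 0.215, 0.122], 0.83)]
machine [([0.516, 0.185, -0.005], 0.91)]
machine_axis [([0.519, 0.184, 0.05], 0.62)]
crate [([0.468, -0.169, -0.001], 0.79)]
0.5
```

View pics/top0.png

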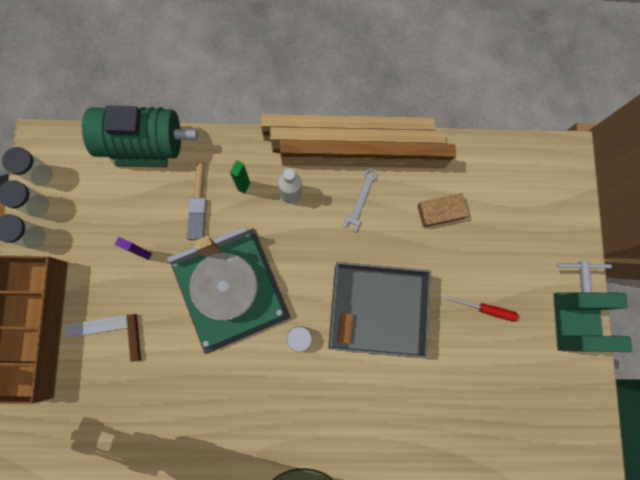

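View pics/side0.png

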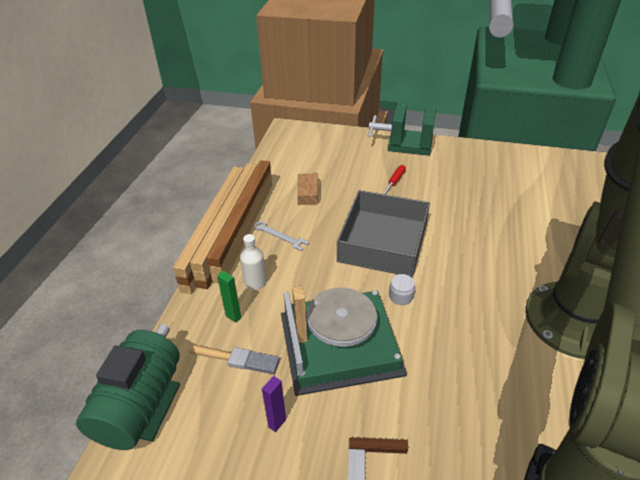

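The candidates in the top picture are wood (207,245), green (240,177) and purple (133,248). In the side picture they are wood (300,314), green (229,297) and purple (274,404). Only the wood-coloured one stands between the disc and the fence, so it is the one meant. I'll confirm that with a crop and measure from the depth images.

```bash
cat > h.py <<'E'
import numpy as np, cv2
from cell import get_obs, optics, env, nets
def cloud(c,d):
    i=optics.camera_info(c); f=240/np.tan(np.radians(i['fovy']/2))
    v,u=np.mgrid[:480,:640]
    P=np.stack([(u-i['cx'])/f*d,(v-i['cy'])/f*d,d],-1)
    W=(P-np.array(i['t']))@np.array(i['R'])
    W[d<=0]=np.nan
    return W
E
python3 - <<'E'
from h import *
ims=[]
for c,b in (('top',(150,210,150,150)),('side',(255,265,150,150))):
    d=np.load(f'pics/{c}0.npy'); W=cloud(c,d); im=cv2.imread(f'pics/{c}0.png')
    x,y,w,h=b; ims.append(cv2.resize(im[y:y+h,x:x+w],(400,400),interpolation=cv2.INTER_CUBIC))
    hsv=cv2.cvtColor(im,cv2.COLOR_BGR2HSV)
    ax=np.array([.519,.184]); r=np.hypot(W[...,0]-ax[0],W[...,1]-ax[1])
    m=(r<.06)&(W[...,2]>.085)&(W[...,2]<.14)
    Q=W[m]; 
    for _ in range(3):
        A=np.c_[Q[:,:2]-ax,np.ones(len(Q))]; k=np.linalg.lstsq(A,Q[:,2],rcond=None)[0]; e=Q[:,2]-A@k; Q=Q[abs(e)<.004]
    print(c,'disc plane',k.round(4),len(Q),'std',e.std().round(4))
    # full disc outline -> center
    zz=k[0]*(W[...,0]-ax[0])+k[1]*(W[...,1]-ax[1])+k[2]
    m=(r<.085)&(abs(W[...,2]-zz)<.004)
    (cc,rr)=cv2.minEnclosingCircle(W[m][:,:2].astype(np.float32)*1000); print('disc circle mm',np.round(cc,1),round(rr,1), 'mean',W[m][:,:2].mean(0).round(4))
    m=(np.hypot(W[...,0]-.6,W[...,1]-.215)<.05)&(W[...,2]>.14)&(W[...,2]<.21)
    Q=W[m]; print('offcut upper',len(Q),Q.mean(0).round(4),np.percentile(Q[:,2],[1,50,99]).round(4))
    T=Q[Q[:,2]>.184]; 
    if len(T)>5: print(' top face',len(T),T.mean(0).round(4),cv2.minAreaRect((T[:,:2]*1000).astype(np.float32)))
    m=(r<.19)&(abs(W[...,2]-.05)<.006); print('mach top rect',cv2.minAreaRect((W[m][:,:2]*1000).astype(np.float32)))
    m=(r>.085)&(r<.16)&(abs(W[...,2]-.095)<.006)&(hsv[...,1]<60); Q=W[m][:,:2]*1000
    if len(Q)>10: print('fence',len(Q),cv2.minAreaRect(Q.astype(np.float32)))
cv2.imwrite('pics/crop.png',np.hstack(ims))
E
```

```text
top disc plane [0.0429 0.0203 0.11  ] 2259 std 0.0017
disc circle mm [518.4 182.9] 76.7 mean [0.5144 0.1815]
offcut upper 264 [0.5944 0.2121 0.1796] [0.1417 0.1879 0.1932]
 top face 166 [0.5965 0.2143 0.1894] ((596.5633544921875, 214.51031494140625), (20.166400909423828, 34.05317687988281), 23.47886848449707)
mach top rect ((489.5262451171875, 165.732666015625), (273.6588439941406, 212.06272888183594), 25.33778953552246)
fence 362 ((609.7889404296875, 223.80752563476562), (17.464998245239258, 189.8173828125), 24.104074478149414)
side disc plane [0.042  0.0165 0.1109] 1952 std 0.0015
disc circle mm [524.  185.2] 79.6 mean [0.5175 0.1856]
offcut upper 316 [0.5968 0.2227 0.1757] [0.1408 0.1824 0.1931]
 top face 149 [0.599  0.2168 0.1902] ((599.311767578125, 215.14044189453125), (19.756790161132812, 36.13499450683594), 23.654741287231445)
mach top rect ((494.73626708984375, 164.34910583496094), (281.3782043457031, 216.72239685058594), 24.187774658203125)
fence 430 ((613.947998046875, 223.43133544921875), (13.841930389404297, 192.3590087890625), 23.559314727783203)
```

View pics/crop.png

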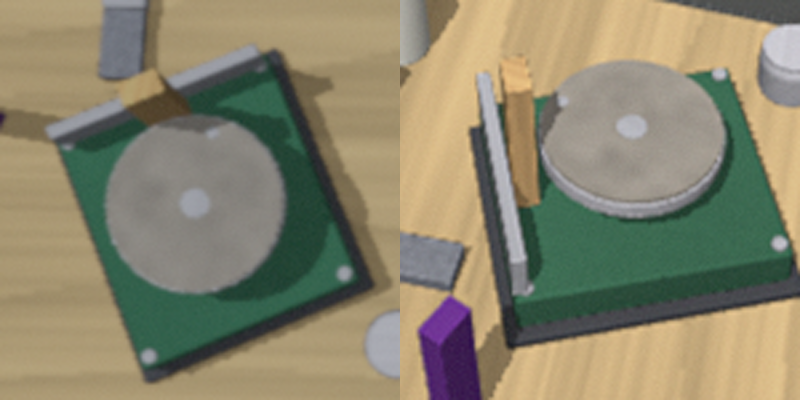

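The crop confirms it: the wooden piece stands between the disc rim and the fence, with its upper end at (0.598, 0.215, 0.190). The machine's yaw is about 23.6°. The disc's face centre is at (0.519, 0.184, 0.110), leaning about 2.6°. Next I'll work out the approach.

```bash
cat >> h.py <<'E'
from scipy.spatial.transform import Rotation as Ro
def to(p,yaw,o=None):
    "shift (mm) and turn (deg) in tool axes from measured pose to p, tool down with yaw"
    o=o or get_obs(); R=Ro.from_euler('xyz',o['tool_rot'],degrees=True)
    t=R.inv().apply(np.array(p)-o['tool_pos'])*1000
    w=(R.inv()*Ro.from_euler('xyz',[180,0,yaw],degrees=True)).as_rotvec(degrees=True)
    print('to',p,'t',t.round(1),'w',w.round(1))
E
python3 -c "
from h import *
to([.598,.215,.27],113.6); to([.598,.215,.27],203.6)"
```

```text
to [0.598, 0.215, 0.27] t [-509.  -269.5  -47.4] w [ 0.   0.  49.4]
to [0.598, 0.215, 0.27] t [-509.  -269.5  -47.4] w [  0.    0.  -40.6]
```

```bash
python3 -m creep '[{"tx":-30,"ty":-15,"tz":-25,"gripper":1},{"tx":-65,"ty":-34,"tz":-40},{"tx":-100,"ty":-53,"tz":-47},{"tx":-135,"ty":-72,"tz":-47},{"tx":-170,"ty":-90,"tz":-47}]' 15
python3 -m creep '[{"tx":-35,"ty":-19},{"tx":-70,"ty":-37},{"tx":-105,"ty":-56},{"tx":-140,"ty":-74},{"tx":-175,"ty":-93}]'
python3 -m creep '[{"tx":-35,"ty":-19,"wz":7},{"tx":-70,"ty":-37,"wz":14},{"tx":-105,"ty":-56,"wz":21},{"tx":-140,"ty":-74,"wz":28},{"tx":-164,"ty":-86,"wz":35}]'
python3 -m creep '[{"wz":7},{"wz":14},{"wz":14}]'
python3 -c "
from h import *
to([.598,.215,.15],113.6)"
```

```text
to [0.598, 0.215, 0.15] t [-509.  -269.5   72.6] w [ 0.   0.  49.4]validation failed for argument at $[0]...
validation failed for argument at $[0]...
validation failed for argument at $[0]...
validation failed for argument at $[0]...
```

```bash
python3 -m creep '[{"wx":0,"wy":0,"wz":0,"tx":-30,"ty":-15,"tz":-25,"gripper":1},{"wx":0,"wy":0,"wz":0,"tx":-65,"ty":-34,"tz":-40,"gripper":1},{"wx":0,"wy":0,"wz":0,"tx":-100,"ty":-53,"tz":-47,"gripper":1},{"wx":0,"wy":0,"wz":0,"tx":-135,"ty":-72,"tz":-47,"gripper":1},{"wx":0,"wy":0,"wz":0,"tx":-170,"ty":-90,"tz":-47,"gripper":1}]' 15
```

```text
time_s: 0.92
tool_pos: [0.3277, 0.4846, 0.2708]
tool_rot: [179.9, 0.0, 163.0]
force: [0.5, 0.1, -0.3]
grip_width: 0.087
grasp_force: 0.0
```

```bash
python3 -m creep '[{"wx":0,"wy":0,"wz":0,"tx":-35,"ty":-19,"tz":0,"gripper":1},{"wx":0,"wy":0,"wz":0,"tx":-70,"ty":-37,"tz":0,"gripper":1},{"wx":0,"wy":0,"wz":0,"tx":-105,"ty":-56,"tz":0,"gripper":1},{"wx":0,"wy":0,"wz":0,"tx":-140,"ty":-74,"tz":0,"gripper":1},{"wx":0,"wy":0,"wz":0,"tx":-175,"ty":-93,"tz":0,"gripper":1}]'
python3 -m creep '[{"wx":0,"wy":0,"wz":7,"tx":-35,"ty":-19,"tz":0,"gripper":1},{"wx":0,"wy":0,"wz":14,"tx":-70,"ty":-37,"tz":0,"gripper":1},{"wx":0,"wy":0,"wz":21,"tx":-105,"ty":-56,"tz":0,"gripper":1},{"wx":0,"wy":0,"wz":28,"tx":-140,"ty":-74,"tz":0,"gripper":1},{"wx":0,"wy":0,"wz":35,"tx":-164,"ty":-86,"tz":0,"gripper":1}]'
python3 -m creep '[{"wx":0,"wy":0,"wz":7,"tx":0,"ty":0,"tz":0,"gripper":1},{"wx":0,"wy":0,"wz":14,"tx":0,"ty":0,"tz":0,"gripper":1},{"wx":0,"wy":0,"wz":14,"tx":0,"ty":0,"tz":0,"gripper":1}]'
python3 -c "
from h import *
to([.598,.215,.152],113.6); print(get_obs()['qpos'])"
```

```text
time_s: 1.33
tool_pos: [0.4676, 0.3443, 0.27]
tool_rot: [179.9, 0.0, 163.0]
force: [0.3, 0.8, -0.7]
grip_width: 0.0872
grasp_force: 0.0
time_s: 1.75
tool_pos: [0.6007, 0.2111, 0.2699]
tool_rot: [180.0, 0.1, 127.4]
force: [0.2, -0.5, 0.1]
grip_width: 0.0866
grasp_force: 0.0
time_s: 2.0
tool_pos: [0.5986, 0.2148, 0.2694]
tool_rot: [-180.0, 0.0, 113.7]
force: [0.8, 0.4, -0.4]
grip_width: 0.0869
grasp_force: 0.0
to [0.598, 0.215, 0.152] t [  0.4  -0.5 117.4] w [-0.   0.   0.1]
[-39.49596853  16.08716096  21.85629059  81.98854074  -5.95828473
  83.06932499   6.04609476]
```

```bash
python3 -m creep '[{"wx":0,"wy":0,"wz":0,"tx":0,"ty":0,"tz":35,"gripper":1},{"wx":0,"wy":0,"wz":0,"tx":0,"ty":0,"tz":70,"gripper":1},{"wx":0,"wy":0,"wz":0,"tx":0,"ty":0,"tz":95,"gripper":1},{"wx":0,"wy":0,"wz":0,"tx":0,"ty":0,"tz":110,"gripper":1},{"wx":0,"wy":0,"wz":0,"tx":0,"ty":0,"tz":118,"gripper":1}]' 15
python3 -m creep '[{"wx":0,"wy":0,"wz":0,"tx":0,"ty":0,"tz":0,"gripper":-1},{"wx":0,"wy":0,"wz":0,"tx":0,"ty":0,"tz":0,"gripper":-1},{"wx":0,"wy":0,"wz":0,"tx":0,"ty":0,"tz":0,"gripper":-1},{"wx":0,"wy":0,"wz":0,"tx":0,"ty":0,"tz":0,"gripper":-1},{"wx":0,"wy":0,"wz":0,"tx":0,"ty":0,"tz":0,"gripper":-1}]' 15
python3 -m creep '[{"wx":0,"wy":0,"wz":0,"tx":0,"ty":0,"tz":0,"gripper":-1},{"wx":0,"wy":0,"wz":0,"tx":0,"ty":0,"tz":0,"gripper":-1},{"wx":0,"wy":0,"wz":0,"tx":0,"ty":0,"tz":0,"gripper":-1},{"wx":0,"wy":0,"wz":0,"tx":0,"ty":0,"tz":0,"gripper":-1},{"wx":0,"wy":0,"wz":0,"tx":0,"ty":0,"tz":0,"gripper":-1}]' 15
```

```text
time_s: 2.42
tool_pos: [0.5963, 0.2157, 0.1487]
tool_rot: [-179.8, -0.0, 114.3]
force: [-0.3, -0.2, -0.7]
grip_width: 0.0872
grasp_force: 0.0
time_s: 2.83
tool_pos: [0.599, 0.2158, 0.1531]
tool_rot: [179.9, -0.0, 114.0]
force: [-0.2, 0.2, -0.4]
grip_width: 0.0611
grasp_force: 0.0
time_s: 3.25
tool_pos: [0.5982, 0.2155, 0.1516]
tool_rot: [180.0, -0.0, 114.0]
force: [0.2, 0.4, 1.1]
grip_width: 0.0284
grasp_force: 0.0
```

```bash
python3 -m creep '[{"wx":0,"wy":0,"wz":0,"tx":0,"ty":0,"tz":0,"gripper":-1},{"wx":0,"wy":0,"wz":0,"tx":0,"ty":0,"tz":0,"gripper":-1},{"wx":0,"wy":0,"wz":0,"tx":0,"ty":0,"tz":0,"gripper":-1},{"wx":0,"wy":0,"wz":0,"tx":0,"ty":0,"tz":0,"gripper":-1},{"wx":0,"wy":0,"wz":0,"tx":0,"ty":0,"tz":0,"gripper":-1}]' 15
python3 -m creep '[{"wx":0,"wy":0,"wz":0,"tx":0,"ty":0,"tz":-8,"gripper":-1},{"wx":0,"wy":0,"wz":0,"tx":0,"ty":0,"tz":-20,"gripper":-1},{"wx":0,"wy":0,"wz":0,"tx":0,"ty":0,"tz":-32,"gripper":-1},{"wx":0,"wy":0,"wz":0,"tx":0,"ty":0,"tz":-46,"gripper":-1},{"wx":0,"wy":0,"wz":0,"tx":0,"ty":0,"tz":-60,"gripper":-1}]' 15
python3 -c "
from h import *
p=optics.read_camera('side')[0]; cv2.imwrite('pics/side1.png',p[:,:,::-1])"
```

```text
time_s: 3.67
tool_pos: [0.5982, 0.2155, 0.1516]
tool_rot: [-180.0, -0.0, 114.0]
force: [0.2, 0.4, 0.4]
grip_width: 0.0199
grasp_force: 15.0
time_s: 4.08
tool_pos: [0.5986, 0.2156, 0.2138]
tool_rot: [179.9, -0.0, 114.0]
force: [0.2, -0.3, -0.5]
grip_width: 0.0199
grasp_force: 15.0
```

View pics/side1.png

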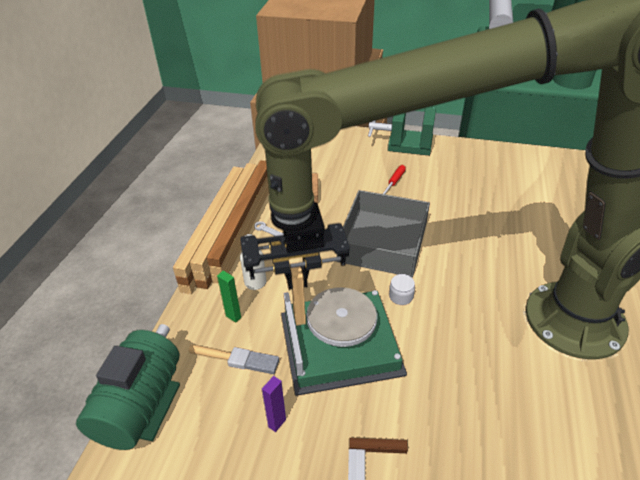

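The wood is held between the fingers (300,290), clear of the machine. The crate measures (0.470, -0.172).

```bash
python3 -c "
from h import *
to([.48,-.188,.27],114); to([.48,-.188,.112],114)"
```

```text
to [0.48, -0.188, 0.27] t [-320.3 -273.8  -54.7] w [ 0.4 -0.  -0. ]
to [0.48, -0.188, 0.112] t [-320.4 -274.9  103.3] w [ 0.4 -0.  -0. ]
```

```bash
python3 -m creep '[{"wx":0,"wy":0,"wz":0,"tx":0,"ty":0,"tz":-28,"gripper":-1},{"wx":0,"wy":0,"wz":0,"tx":-12,"ty":-10,"tz":-55,"gripper":-1},{"wx":0,"wy":0,"wz":0,"tx":-37,"ty":-32,"tz":-55,"gripper":-1},{"wx":0,"wy":0,"wz":0,"tx":-64,"ty":-55,"tz":-55,"gripper":-1},{"wx":0,"wy":0,"wz":0,"tx":-91,"ty":-78,"tz":-55,"gripper":-1}]'
python3 -m creep '[{"wx":0,"wy":0,"wz":0,"tx":-27,"ty":-23,"tz":0,"gripper":-1},{"wx":0,"wy":0,"wz":0,"tx":-54,"ty":-46,"tz":0,"gripper":-1},{"wx":0,"wy":0,"wz":0,"tx":-81,"ty":-69,"tz":0,"gripper":-1},{"wx":0,"wy":0,"wz":0,"tx":-108,"ty":-92,"tz":0,"gripper":-1},{"wx":0,"wy":0,"wz":0,"tx":-135,"ty":-115,"tz":0,"gripper":-1}]'
python3 -m creep '[{"wx":0,"wy":0,"wz":0,"tx":-27,"ty":-23,"tz":0,"gripper":-1},{"wx":0,"wy":0,"wz":0,"tx":-54,"ty":-46,"tz":0,"gripper":-1},{"wx":0,"wy":0,"wz":0,"tx":-80,"ty":-68,"tz":0,"gripper":-1},{"wx":0,"wy":0,"wz":0,"tx":-94,"ty":-81,"tz":0,"gripper":-1},{"wx":0,"wy":0,"wz":0,"tx":-94,"ty":-81,"tz":0,"gripper":-1}]'
python3 -c "
from h import *
to([.48,-.188,.108],114)"
```

```text
time_s: 4.55
tool_pos: [0.564, 0.0997, 0.268]
tool_rot: [179.9, 0.0, 114.1]
force: [1.0, -1.5, -0.5]
grip_width: 0.0201
grasp_force: 15.0
time_s: 4.97
tool_pos: [0.5133, -0.0712, 0.2676]
tool_rot: [179.9, 0.0, 114.0]
force: [0.3, -1.3, -1.2]
grip_width: 0.02
grasp_force: 15.0
time_s: 5.38
tool_pos: [0.4759, -0.1945, 0.2679]
tool_rot: [179.9, 0.1, 113.5]
force: [-0.3, -0.4, -1.4]
grip_width: 0.0197
grasp_force: 15.0
to [0.48, -0.188, 0.108] t [  4.7   6.1 159.9] w [ 0.1  0.1 -0.5]
```

```bash
python3 -m creep '[{"wx":0,"wy":0,"wz":0,"tx":0,"ty":0,"tz":35,"gripper":-1},{"wx":0,"wy":0,"wz":0,"tx":0,"ty":0,"tz":72,"gripper":-1},{"wx":0,"wy":0,"wz":0,"tx":0,"ty":0,"tz":109,"gripper":-1},{"wx":0,"wy":0,"wz":0,"tx":0,"ty":0,"tz":135,"gripper":-1},{"wx":0,"wy":0,"wz":0,"tx":0,"ty":0,"tz":150,"gripper":-1}]'
python3 -m creep '[{"wx":0,"wy":0,"wz":0,"tx":0,"ty":0,"tz":5,"gripper":-1},{"wx":0,"wy":0,"wz":0,"tx":0,"ty":0,"tz":8,"gripper":-1},{"wx":0,"wy":0,"wz":0,"tx":0,"ty":0,"tz":8,"gripper":-1},{"wx":0,"wy":0,"wz":0,"tx":0,"ty":0,"tz":8,"gripper":-1}]'
python3 -m creep '[{"wx":0,"wy":0,"wz":0,"tx":0,"ty":0,"tz":0,"gripper":1},{"wx":0,"wy":0,"wz":0,"tx":0,"ty":0,"tz":0,"gripper":1},{"wx":0,"wy":0,"wz":0,"tx":0,"ty":0,"tz":0,"gripper":1},{"wx":0,"wy":0,"wz":0,"tx":0,"ty":0,"tz":0,"gripper":1},{"wx":0,"wy":0,"wz":0,"tx":0,"ty":0,"tz":0,"gripper":1}]'
python3 -m creep '[{"wx":0,"wy":0,"wz":0,"tx":0,"ty":0,"tz":0,"gripper":1},{"wx":0,"wy":0,"wz":0,"tx":0,"ty":0,"tz":-30,"gripper":1},{"wx":0,"wy":0,"wz":0,"tx":0,"ty":0,"tz":-65,"gripper":1},{"wx":0,"wy":0,"wz":0,"tx":0,"ty":0,"tz":-105,"gripper":1},{"wx":0,"wy":0,"wz":0,"tx":0,"ty":0,"tz":-145,"gripper":1}]'
python3 -c "
from h import *
p=optics.read_camera('side')[0]; cv2.imwrite('pics/side2.png',p[:,:,::-1])
print([(np.round(r['point'],3).tolist(),round(r['confidence'],2)) for r in nets.place_of('offcut_center','side')])
to([.519,.184,.26],113.6);print(get_obs()['qpos'])"
```

```text
time_s: 5.8
tool_pos: [0.4765, -0.187, 0.1138]
tool_rot: [-179.9, -0.1, 114.0]
force: [0.2, 0.3, -1.1]
grip_width: 0.0198
grasp_force: 15.0
time_s: 6.13
tool_pos: [0.4792, -0.1884, 0.11]
tool_rot: [179.9, 0.1, 114.0]
force: [-0.2, -0.1, -0.2]
grip_width: 0.0198
grasp_force: 15.0
time_s: 6.55
tool_pos: [0.4782, -0.1883, 0.1088]
tool_rot: [180.0, 0.0, 114.0]
force: [0.2, 0.1, 0.4]
grip_width: 0.0457
grasp_force: 0.0
time_s: 6.97
tool_pos: [0.4773, -0.1883, 0.2549]
tool_rot: [-180.0, -0.0, 114.0]
force: [1.0, -0.8, -0.5]
grip_width: 0.0785
grasp_force: 0.0
[([0.779, 0.157, 0.073], 0.89), ([0.476, -0.188, 0.077], 0.6), ([0.601, 0.397, 0.069], 0.56)]
to [0.519, 0.184, 0.26] t [3.263e+02 1.862e+02 2.000e-01] w [0.6 0.3 0.4]
[-20.11858238  -0.40095731  38.98684294 100.22337507   0.11474783
  79.42227006  42.83003995]
```

View pics/side2.png

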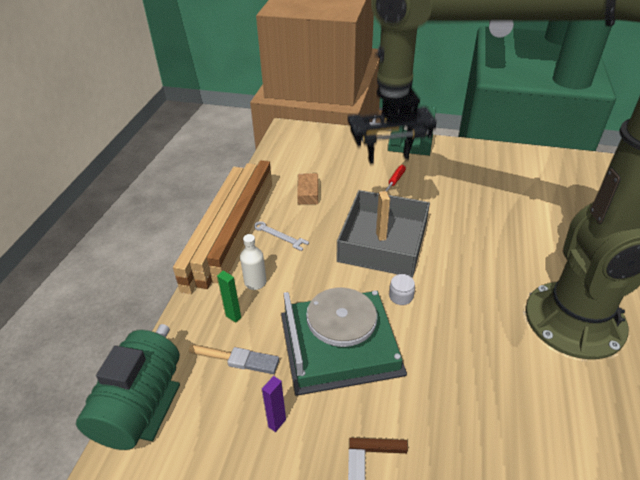

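The offcut stands in the crate at (383,215), measured (0.476, -0.188, 0.077), and is let go. Nothing else has moved. Next I'll go over the disc and shut the fingers, turning the tool so its axes line up with the world.

```bash
python3 -m creep '[{"wx":0,"wy":0,"wz":0,"tx":20,"ty":15,"tz":0,"gripper":-1},{"wx":0,"wy":0,"wz":0,"tx":48,"ty":36,"tz":0,"gripper":-1},{"wx":0,"wy":0,"wz":0,"tx":78,"ty":58,"tz":0,"gripper":-1},{"wx":0,"wy":0,"wz":0,"tx":108,"ty":80,"tz":0,"gripper":-1},{"wx":0,"wy":0,"wz":0,"tx":138,"ty":103,"tz":0,"gripper":-1}]' 15
python3 -m creep '[{"wx":0,"wy":0,"wz":0,"tx":30,"ty":22,"tz":0,"gripper":-1},{"wx":0,"wy":0,"wz":0,"tx":60,"ty":44,"tz":0,"gripper":-1},{"wx":0,"wy":0,"wz":0,"tx":90,"ty":66,"tz":0,"gripper":-1},{"wx":0,"wy":0,"wz":0,"tx":120,"ty":89,"tz":0,"gripper":-1},{"wx":0,"wy":0,"wz":0,"tx":150,"ty":112,"tz":0,"gripper":-1}]'
python3 -m creep '[{"wx":0,"wy":0,"wz":6,"tx":18,"ty":13,"tz":20,"gripper":-1},{"wx":0,"wy":0,"wz":12,"tx":18,"ty":13,"tz":45,"gripper":-1},{"wx":0,"wy":0,"wz":18,"tx":18,"ty":13,"tz":75,"gripper":-1},{"wx":0,"wy":0,"wz":24,"tx":18,"ty":13,"tz":100,"gripper":-1},{"wx":0,"wy":0,"wz":24,"tx":18,"ty":13,"tz":115,"gripper":-1}]'
python3 -m creep '[{"wx":0,"wy":0,"wz":0,"tx":0,"ty":0,"tz":0,"gripper":-1},{"wx":0,"wy":0,"wz":0,"tx":0,"ty":0,"tz":0,"gripper":-1},{"wx":0,"wy":0,"wz":0,"tx":0,"ty":0,"tz":0,"gripper":-1}]'
python3 -c "
from h import *
to([.561,.184,.114],90)"
```

```text
time_s: 7.48
tool_pos: [0.5159, -0.0188, 0.2533]
tool_rot: [180.0, -0.0, 114.0]
force: [1.4, -0.9, -0.5]
grip_width: 0.0614
grasp_force: 0.0
time_s: 7.9
tool_pos: [0.5573, 0.164, 0.253]
tool_rot: [-180.0, -0.0, 114.0]
force: [0.2, -1.3, -0.7]
grip_width: 0.0285
grasp_force: 0.0
time_s: 8.32
tool_pos: [0.56, 0.1835, 0.1346]
tool_rot: [-179.8, 0.1, 89.8]
force: [-0.4, -0.1, -1.2]
grip_width: 0.0017
grasp_force: 0.0
time_s: 8.57
tool_pos: [0.5627, 0.1842, 0.1397]
tool_rot: [179.9, -0.0, 90.0]
force: [0.7, 0.0, -0.4]
grip_width: 0.0008
grasp_force: 0.0
to [0.561, 0.184, 0.114] t [-0.2 -1.7 25.7] w [ 0.1 -0.   0. ]
```

```bash
python3 -m creep '[{"wx":0,"wy":0,"wz":0,"tx":0,"ty":-2,"tz":8,"gripper":-1},{"wx":0,"wy":0,"wz":0,"tx":0,"ty":-2,"tz":16,"gripper":-1},{"wx":0,"wy":0,"wz":0,"tx":0,"ty":-2,"tz":20,"gripper":-1},{"wx":0,"wy":0,"wz":0,"tx":0,"ty":-2,"tz":21,"gripper":-1},{"wx":0,"wy":0,"wz":0,"tx":0,"ty":-2,"tz":21,"gripper":-1}]'
python3 -m creep '[{"wx":0,"wy":0,"wz":0,"tx":0,"ty":0,"tz":1,"gripper":-1},{"wx":0,"wy":0,"wz":0,"tx":0,"ty":0,"tz":2,"gripper":-1},{"wx":0,"wy":0,"wz":0,"tx":0,"ty":0,"tz":2,"gripper":-1},{"wx":0,"wy":0,"wz":0,"tx":0,"ty":0,"tz":2,"gripper":-1}]'
```

```text
time_s: 8.98
tool_pos: [0.5596, 0.1839, 0.1171]
tool_rot: [-180.0, 0.0, 90.0]
force: [1.1, 0.6, 0.4]
grip_width: 0.0001
grasp_force: 0.0
time_s: 9.32
tool_pos: [0.56, 0.184, 0.1157]
tool_rot: [180.0, -0.0, 90.0]
force: [-0.2, 1.1, 0.6]
grip_width: 0.0006
grasp_force: 0.0
```

```bash
python3 -m creep '[{"wx":0,"wy":0,"wz":0,"tx":0,"ty":0,"tz":0.7,"gripper":-1},{"wx":0,"wy":0,"wz":0,"tx":0,"ty":0,"tz":1.5,"gripper":-1},{"wx":0,"wy":0,"wz":0,"tx":0,"ty":0,"tz":1.5,"gripper":-1},{"wx":0,"wy":0,"wz":0,"tx":0,"ty":0,"tz":1.5,"gripper":-1}]'
python3 -m creep '[{"wx":0,"wy":0,"wz":0,"tx":0,"ty":0,"tz":0.5,"gripper":-1},{"wx":0,"wy":0,"wz":0,"tx":0,"ty":0,"tz":1,"gripper":-1},{"wx":0,"wy":0,"wz":0,"tx":0,"ty":0,"tz":1,"gripper":-1},{"wx":0,"wy":0,"wz":0,"tx":0,"ty":0,"tz":1,"gripper":-1}]'
```

```text
time_s: 9.65
tool_pos: [0.5598, 0.184, 0.114]
tool_rot: [-180.0, -0.0, 90.0]
force: [0.1, -0.0, -0.4]
grip_width: 0.0004
grasp_force: 0.0
time_s: 9.98
tool_pos: [0.5599, 0.184, 0.1131]
tool_rot: [180.0, -0.0, 90.0]
force: [0.0, -0.5, -0.5]
grip_width: 0.0005
grasp_force: 0.0
```

```bash
python3 -m creep '[{"wx":0,"wy":0,"wz":0,"tx":0,"ty":0,"tz":0.5,"gripper":-1},{"wx":0,"wy":0,"wz":0,"tx":0,"ty":0,"tz":1,"gripper":-1},{"wx":0,"wy":0,"wz":0,"tx":0,"ty":0,"tz":1,"gripper":-1},{"wx":0,"wy":0,"wz":0,"tx":0,"ty":0,"tz":1,"gripper":-1}]'
```

```text
time_s: 10.32
tool_pos: [0.5601, 0.1841, 0.1124]
tool_rot: [180.0, -0.0, 90.0]
force: [-1.7, -1.2, 2.4]
grip_width: 0.0002
grasp_force: 1.3
```

```bash
python3 -m creep '[{"wx":0,"wy":0,"wz":0,"tx":0,"ty":0,"tz":0.5,"gripper":-1},{"wx":0,"wy":0,"wz":0,"tx":0,"ty":0,"tz":1,"gripper":-1},{"wx":0,"wy":0,"wz":0,"tx":0,"ty":0,"tz":1,"gripper":-1},{"wx":0,"wy":0,"wz":0,"tx":0,"ty":0,"tz":1,"gripper":-1}]'
python3 - <<'E'
from h import *
print('qs',[np.round(get_obs()['force'],1).tolist()])
t=np.radians(np.arange(0,361,15)); r=41
for a,x,y,z in zip(np.arange(0,361,15),r*(np.cos(t)-1),r*np.sin(t),r*((np.cos(t)-1)*.0425+np.sin(t)*.0184)): print(a,'tx',round(y,1),'ty',round(x,1),'tz',round(-z,1))
E
```

```text
time_s: 10.65
tool_pos: [0.5602, 0.1841, 0.1116]
tool_rot: [180.0, -0.0, 90.0]
force: [-0.5, -0.2, 5.1]
grip_width: 0.0003
grasp_force: 2.5
qs [[-0.5, -0.2, 5.1]]
0 tx 0.0 ty 0.0 tz -0.0
15 tx 10.6 ty -1.4 tz -0.1
30 tx 20.5 ty -5.5 tz -0.1
45 tx 29.0 ty -12.0 tz -0.0
60 tx 35.5 ty -20.5 tz 0.2
75 tx 39.6 ty -30.4 tz 0.6
90 tx 41.0 ty -41.0 tz 1.0
105 tx 39.6 ty -51.6 tz 1.5
120 tx 35.5 ty -61.5 tz 2.0
135 tx 29.0 ty -70.0 tz 2.4
150 tx 20.5 ty -76.5 tz 2.9
165 tx 10.6 ty -80.6 tz 3.2
180 tx 0.0 ty -82.0 tz 3.5
195 tx -10.6 ty -80.6 tz 3.6
210 tx -20.5 ty -76.5 tz 3.6
225 tx -29.0 ty -70.0 tz 3.5
240 tx -35.5 ty -61.5 tz 3.3
255 tx -39.6 ty -51.6 tz 2.9
270 tx -41.0 ty -41.0 tz 2.5
285 tx -39.6 ty -30.4 tz 2.0
300 tx -35.5 ty -20.5 tz 1.5
315 tx -29.0 ty -12.0 tz 1.0
330 tx -20.5 ty -5.5 tz 0.6
345 tx -10.6 ty -1.4 tz 0.3
360 tx -0.0 ty 0.0 tz 0.0
```

```bash
python3 -m creep '[{"wx":0,"wy":0,"wz":0,"tx":5,"ty":-0.3,"tz":0.5,"gripper":-1},{"wx":0,"wy":0,"wz":0,"tx":12,"ty":-1.8,"tz":0.5,"gripper":-1},{"wx":0,"wy":0,"wz":0,"tx":18.6,"ty":-4.5,"tz":0.5,"gripper":-1},{"wx":0,"wy":0,"wz":0,"tx":24.8,"ty":-8.4,"tz":0.5,"gripper":-1},{"wx":0,"wy":0,"wz":0,"tx":29,"ty":-12,"tz":0.5,"gripper":-1}]'
```

```text
time_s: 11.07
tool_pos: [0.5491, 0.2129, 0.1114]
tool_rot: [179.8, 0.0, 90.0]
force: [0.4, -1.6, 5.1]
grip_width: 0.0007
grasp_force: 2.7
```

```bash
python3 -m creep '[{"wx":0,"wy":0,"wz":0,"tx":5.4,"ty":-6.7,"tz":0.5,"gripper":-1},{"wx":0,"wy":0,"wz":0,"tx":9.3,"ty":-14.3,"tz":0.7,"gripper":-1},{"wx":0,"wy":0,"wz":0,"tx":11.5,"ty":-22.6,"tz":1.1,"gripper":-1},{"wx":0,"wy":0,"wz":0,"tx":11.9,"ty":-31.1,"tz":1.4,"gripper":-1},{"wx":0,"wy":0,"wz":0,"tx":10.6,"ty":-39.6,"tz":1.8,"gripper":-1}]'
```

```text
time_s: 11.48
tool_pos: [0.5101, 0.2254, 0.1102]
tool_rot: [179.7, -0.2, 90.0]
force: [2.5, 1.8, 5.2]
grip_width: 0.0005
grasp_force: 2.7
```

```bash
python3 -m creep '[{"wx":0,"wy":0,"wz":0,"tx":-3.1,"ty":-8,"tz":0.6,"gripper":-1},{"wx":0,"wy":0,"wz":0,"tx":-7.7,"ty":-15.2,"tz":0.9,"gripper":-1},{"wx":0,"wy":0,"wz":0,"tx":-13.8,"ty":-21.3,"tz":1.3,"gripper":-1},{"wx":0,"wy":0,"wz":0,"tx":-21,"ty":-25.9,"tz":1.6,"gripper":-1},{"wx":0,"wy":0,"wz":0,"tx":-29,"ty":-29,"tz":1.9,"gripper":-1}]'
```

```text
time_s: 11.9
tool_pos: [0.4796, 0.1976, 0.1082]
tool_rot: [179.9, -0.3, 90.1]
force: [-1.1, 3.9, 6.5]
grip_width: 0.0004
grasp_force: 3.3
```

```bash
python3 -m creep '[{"wx":0,"wy":0,"wz":0,"tx":-8.5,"ty":-1.3,"tz":0.2,"gripper":-1},{"wx":0,"wy":0,"wz":0,"tx":-17,"ty":-0.9,"tz":0.3,"gripper":-1},{"wx":0,"wy":0,"wz":0,"tx":-25.3,"ty":1.3,"tz":0.4,"gripper":-1},{"wx":0,"wy":0,"wz":0,"tx":-32.9,"ty":5.2,"tz":0.4,"gripper":-1},{"wx":0,"wy":0,"wz":0,"tx":-39.6,"ty":10.6,"tz":0.3,"gripper":-1}]'
```

```text
time_s: 12.32
tool_pos: [0.4893, 0.1567, 0.1075]
tool_rot: [-180.0, -0.2, 90.1]
force: [-4.1, 2.4, 7.7]
grip_width: 0.0006
grasp_force: 4.0
```

```bash
python3 -m creep '[{"wx":0,"wy":0,"wz":0,"tx":-5.4,"ty":6.7,"tz":-0.4,"gripper":-1},{"wx":0,"wy":0,"wz":0,"tx":-9.3,"ty":14.3,"tz":-0.7,"gripper":-1},{"wx":0,"wy":0,"wz":0,"tx":-11.5,"ty":22.6,"tz":-1.1,"gripper":-1},{"wx":0,"wy":0,"wz":0,"tx":-11.9,"ty":31.1,"tz":-1.5,"gripper":-1},{"wx":0,"wy":0,"wz":0,"tx":-10.6,"ty":39.6,"tz":-1.9,"gripper":-1}]'
```

```text
time_s: 12.73
tool_pos: [0.5286, 0.146, 0.1089]
tool_rot: [-179.9, -0.1, 90.0]
force: [-4.9, 2.5, 7.0]
grip_width: 0.0005
grasp_force: 3.7
```

```bash
python3 -m creep '[{"wx":0,"wy":0,"wz":0,"tx":3.1,"ty":8,"tz":-0.4,"gripper":-1},{"wx":0,"wy":0,"wz":0,"tx":7.7,"ty":15.2,"tz":-0.8,"gripper":-1},{"wx":0,"wy":0,"wz":0,"tx":13.8,"ty":21.3,"tz":-1.2,"gripper":-1},{"wx":0,"wy":0,"wz":0,"tx":21,"ty":25.9,"tz":-1.5,"gripper":-1},{"wx":0,"wy":0,"wz":0,"tx":29,"ty":29,"tz":-1.7,"gripper":-1}]'
```

```text
time_s: 13.15
tool_pos: [0.5573, 0.173, 0.1102]
tool_rot: [-179.8, 0.1, 90.0]
force: [-5.5, -3.0, 7.3]
grip_width: 0.0006
grasp_force: 3.9
```

```bash
python3 -m creep '[{"wx":0,"wy":0,"wz":0,"tx":8.5,"ty":1.3,"tz":-0.2,"gripper":-1},{"wx":0,"wy":0,"wz":0,"tx":17,"ty":0.9,"tz":-0.3,"gripper":-1},{"wx":0,"wy":0,"wz":0,"tx":25.3,"ty":-1.3,"tz":-0.4,"gripper":-1},{"wx":0,"wy":0,"wz":0,"tx":32.9,"ty":-5.2,"tz":-0.4,"gripper":-1},{"wx":0,"wy":0,"wz":0,"tx":39.6,"ty":-10.6,"tz":-0.3,"gripper":-1}]'
```

```text
time_s: 13.57
tool_pos: [0.5494, 0.2125, 0.1114]
tool_rot: [179.8, 0.0, 89.9]
force: [1.1, -1.3, 6.2]
grip_width: 0.0007
grasp_force: 2.8
```

```bash
python3 -m creep '[{"wx":0,"wy":0,"wz":0,"tx":5.4,"ty":-6.7,"tz":0.2,"gripper":-1},{"wx":0,"wy":0,"wz":0,"tx":9.3,"ty":-14.3,"tz":0.4,"gripper":-1},{"wx":0,"wy":0,"wz":0,"tx":11.5,"ty":-22.6,"tz":0.8,"gripper":-1},{"wx":0,"wy":0,"wz":0,"tx":11.9,"ty":-31.1,"tz":1.1,"gripper":-1},{"wx":0,"wy":0,"wz":0,"tx":10.6,"ty":-39.6,"tz":1.5,"gripper":-1}]'
```

```text
time_s: 13.98
tool_pos: [0.51, 0.2254, 0.1104]
tool_rot: [179.7, -0.2, 90.0]
force: [1.6, 1.6, 4.8]
grip_width: 0.0005
grasp_force: 2.5
```

```bash
python3 -m creep '[{"wx":0,"wy":0,"wz":0,"tx":-3.1,"ty":-8,"tz":0.7,"gripper":-1},{"wx":0,"wy":0,"wz":0,"tx":-7.7,"ty":-15.2,"tz":1.1,"gripper":-1},{"wx":0,"wy":0,"wz":0,"tx":-13.8,"ty":-21.3,"tz":1.4,"gripper":-1},{"wx":0,"wy":0,"wz":0,"tx":-21,"ty":-25.9,"tz":1.7,"gripper":-1},{"wx":0,"wy":0,"wz":0,"tx":-29,"ty":-29,"tz":2.0,"gripper":-1}]'
python3 -m creep '[{"wx":0,"wy":0,"wz":0,"tx":-8.5,"ty":-1.3,"tz":0.1,"gripper":-1},{"wx":0,"wy":0,"wz":0,"tx":-17,"ty":-0.9,"tz":0.1,"gripper":-1},{"wx":0,"wy":0,"wz":0,"tx":-24,"ty":1,"tz":0.1,"gripper":-1},{"wx":0,"wy":0,"wz":0,"tx":-29,"ty":3,"tz":0.1,"gripper":-1},{"wx":0,"wy":0,"wz":0,"tx":-29,"ty":3,"tz":0.1,"gripper":-1}]'
```

```text
time_s: 14.4
tool_pos: [0.4796, 0.1975, 0.1083]
tool_rot: [179.9, -0.3, 90.1]
force: [-0.4, 3.8, 6.7]
grip_width: 0.0005
grasp_force: 3.2
time_s: 14.82
tool_pos: [0.4825, 0.1657, 0.1077]
tool_rot: [180.0, -0.1, 90.0]
force: [-2.8, 0.5, 6.9]
grip_width: 0.0004
grasp_force: 3.6
```

Nominal tip travel is about 567°. I'll lift off, move away and check the dot.

```bash
python3 -m creep '[{"wx":0,"wy":0,"wz":0,"tx":0,"ty":0,"tz":-5,"gripper":-1},{"wx":0,"wy":0,"wz":0,"tx":0,"ty":0,"tz":-30,"gripper":-1},{"wx":0,"wy":0,"wz":0,"tx":0,"ty":0,"tz":-65,"gripper":-1},{"wx":0,"wy":0,"wz":0,"tx":0,"ty":0,"tz":-100,"gripper":-1},{"wx":0,"wy":0,"wz":0,"tx":0,"ty":0,"tz":-125,"gripper":-1}]'
python3 -m creep '[{"wx":0,"wy":0,"wz":0,"tx":-25,"ty":0,"tz":0,"gripper":-1},{"wx":0,"wy":0,"wz":0,"tx":-60,"ty":0,"tz":0,"gripper":-1},{"wx":0,"wy":0,"wz":0,"tx":-98,"ty":0,"tz":0,"gripper":-1},{"wx":0,"wy":0,"wz":0,"tx":-130,"ty":0,"tz":0,"gripper":-1},{"wx":0,"wy":0,"wz":0,"tx":-150,"ty":0,"tz":0,"gripper":-1}]'
python3 - <<'E'
from h import *
p,d=optics.read_camera('side'); cv2.imwrite('pics/side3.png',p[:,:,::-1]); np.save('pics/side3.npy',d)
a=cv2.imread('pics/side0.png'); b=p[:,:,::-1]
cv2.imwrite('pics/cmp.png',np.hstack([cv2.resize(i[265:415,255:430],(400,343),interpolation=cv2.INTER_CUBIC) for i in (a,b)]))
W=cloud('side',np.load('pics/side0.npy'))
r=np.hypot(W[...,0]-.519,W[...,1]-.184)
for n,i in (('0',a),('3',b)):
    g=cv2.cvtColor(i,cv2.COLOR_BGR2LAB).astype(float); m=(r>.05)&(r<.068)&(W[...,2]>.1)
    s=g[...,2]-0.3*g[...,0]; s[~m]=1e9
    for k in np.argsort(s.ravel())[:8]:
        v,u=divmod(k,640); print(n,(u,v),g[v,u],round(np.degrees(np.arctan2(W[v,u,1]-.184,W[v,u,0]-.519))))
E
```

```text
time_s: 15.23
tool_pos: [0.4828, 0.1656, 0.2344]
tool_rot: [179.9, -0.0, 90.0]
force: [0.4, 0.0, 0.1]
grip_width: 0.0006
grasp_force: 0.0
time_s: 15.65
tool_pos: [0.4818, 0.0114, 0.2317]
tool_rot: [-180.0, 0.1, 89.8]
force: [0.7, -0.0, 0.3]
grip_width: 0.0003
grasp_force: 0.0
0 (np.int64(316), np.int64(302)) [190. 130. 123.] -15
0 (np.int64(316), np.int64(303)) [192. 130. 124.] -16
0 (np.int64(315), np.int64(303)) [186. 129. 124.] -13
0 (np.int64(317), np.int64(302)) [186. 129. 125.] -17
0 (np.int64(315), np.int64(302)) [183. 129. 125.] -14
0 (np.int64(317), np.int64(303)) [186. 129. 126.] -16
0 (np.int64(316), np.int64(301)) [181. 129. 127.] -16
0 (np.int64(313), np.int64(329)) [176. 129. 126.] 46
3 (np.int64(333), np.int64(333)) [200. 129. 123.] 86
3 (np.int64(334), np.int64(334)) [202. 129. 124.] 88
3 (np.int64(332), np.int64(334)) [200. 128. 124.] 85
3 (np.int64(333), np.int64(334)) [203. 129. 125.] 86
3 (np.int64(334), np.int64(333)) [199. 129. 124.] 88
3 (np.int64(332), np.int64(333)) [197. 129. 124.] 84
3 (np.int64(347), np.int64(342)) [193. 129. 126.] 113
3 (np.int64(331), np.int64(333)) [193. 129. 126.] 82
```

View pics/cmp.png

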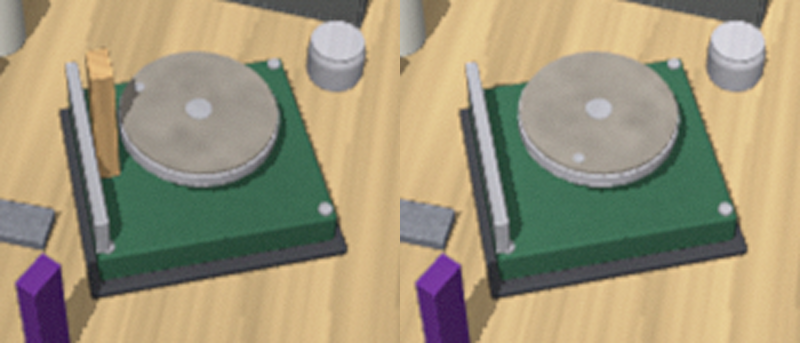

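The dot went from -15° (316,302) to 86° (333,333), so the net turn is 101° plus whole turns. Most likely that is 461°, for 567° of tip travel with some slip. I'll repeat part of the stroke and watch the dot, which measures the slip ratio and adds margin.

```bash
python3 -m creep '[{"wx":0,"wy":0,"wz":0,"tx":30,"ty":14,"tz":0,"gripper":-1},{"wx":0,"wy":0,"wz":0,"tx":65,"ty":30,"tz":0,"gripper":-1},{"wx":0,"wy":0,"wz":0,"tx":100,"ty":46,"tz":0,"gripper":-1},{"wx":0,"wy":0,"wz":0,"tx":135,"ty":62,"tz":0,"gripper":-1},{"wx":0,"wy":0,"wz":0,"tx":167,"ty":77,"tz":0,"gripper":-1}]'
python3 -m creep '[{"wx":0,"wy":0,"wz":0,"tx":0,"ty":0,"tz":30,"gripper":-1},{"wx":0,"wy":0,"wz":0,"tx":0,"ty":0,"tz":65,"gripper":-1},{"wx":0,"wy":0,"wz":0,"tx":0,"ty":0,"tz":90,"gripper":-1},{"wx":0,"wy":0,"wz":0,"tx":0,"ty":0,"tz":102,"gripper":-1},{"wx":0,"wy":0,"wz":0,"tx":0,"ty":0,"tz":102,"gripper":-1}]'
python3 -m creep '[{"wx":0,"wy":0,"wz":0,"tx":0,"ty":0,"tz":0,"gripper":-1},{"wx":0,"wy":0,"wz":0,"tx":0,"ty":0,"tz":0,"gripper":-1}]'
python3 -c "
from h import *
to([.5602,.1841,.1112],90)"
```

```text
time_s: 16.12
tool_pos: [0.5594, 0.1853, 0.2312]
tool_rot: [-180.0, -0.0, 90.1]
force: [1.0, 0.3, 1.0]
grip_width: 0.0006
grasp_force: 0.0
time_s: 16.53
tool_pos: [0.5568, 0.1821, 0.1263]
tool_rot: [-179.7, 0.2, 90.0]
force: [-0.6, -0.1, 0.2]
grip_width: 0.0004
grasp_force: 0.0
time_s: 16.7
tool_pos: [0.5605, 0.183, 0.1318]
tool_rot: [179.8, -0.1, 90.0]
force: [-0.5, 0.2, 0.6]
grip_width: 0.0008
grasp_force: 0.0
to [0.5602, 0.1841, 0.1112] t [ 1.1 -0.4 20.6] w [ 0.2 -0.1 -0. ]
```

```bash
python3 -m creep '[{"wx":0,"wy":0,"wz":0,"tx":1,"ty":0,"tz":6,"gripper":-1},{"wx":0,"wy":0,"wz":0,"tx":1,"ty":0,"tz":11,"gripper":-1},{"wx":0,"wy":0,"wz":0,"tx":1,"ty":0,"tz":14,"gripper":-1},{"wx":0,"wy":0,"wz":0,"tx":1,"ty":0,"tz":15,"gripper":-1},{"wx":0,"wy":0,"wz":0,"tx":1,"ty":0,"tz":15,"gripper":-1}]'
python3 -m creep '[{"wx":0,"wy":0,"wz":0,"tx":0,"ty":0,"tz":0.5,"gripper":-1},{"wx":0,"wy":0,"wz":0,"tx":0,"ty":0,"tz":1,"gripper":-1},{"wx":0,"wy":0,"wz":0,"tx":0,"ty":0,"tz":1,"gripper":-1},{"wx":0,"wy":0,"wz":0,"tx":0,"ty":0,"tz":1,"gripper":-1}]'
```

```text
time_s: 17.12
tool_pos: [0.5591, 0.1835, 0.1146]
tool_rot: [-180.0, 0.0, 90.0]
force: [0.4, -0.7, 0.5]
grip_width: 0.0005
grasp_force: 0.0
time_s: 17.45
tool_pos: [0.5594, 0.1837, 0.114]
tool_rot: [180.0, -0.0, 90.0]
force: [0.7, -0.9, 0.7]
grip_width: 0.0001
grasp_force: 0.0
```

```bash
python3 -m creep '[{"wx":0,"wy":0,"wz":0,"tx":0,"ty":0,"tz":0.7,"gripper":-1},{"wx":0,"wy":0,"wz":0,"tx":0,"ty":0,"tz":1.4,"gripper":-1},{"wx":0,"wy":0,"wz":0,"tx":0,"ty":0,"tz":2,"gripper":-1},{"wx":0,"wy":0,"wz":0,"tx":0,"ty":0,"tz":2.4,"gripper":-1},{"wx":0,"wy":0,"wz":0,"tx":0,"ty":0,"tz":2.4,"gripper":-1}]'
```

```text
time_s: 17.87
tool_pos: [0.5596, 0.1837, 0.112]
tool_rot: [180.0, -0.0, 90.0]
force: [-0.7, 0.8, 3.4]
grip_width: 0.0005
grasp_force: 1.9
```

```bash
python3 -m creep '[{"wx":0,"wy":0,"wz":0,"tx":0,"ty":0,"tz":0.5,"gripper":-1},{"wx":0,"wy":0,"wz":0,"tx":0,"ty":0,"tz":0.8,"gripper":-1}]'
python3 -m creep '[{"wx":0,"wy":0,"wz":0,"tx":5,"ty":-0.3,"tz":0.3,"gripper":-1},{"wx":0,"wy":0,"wz":0,"tx":12,"ty":-1.8,"tz":0.3,"gripper":-1},{"wx":0,"wy":0,"wz":0,"tx":18.6,"ty":-4.5,"tz":0.3,"gripper":-1},{"wx":0,"wy":0,"wz":0,"tx":24.8,"ty":-8.4,"tz":0.3,"gripper":-1},{"wx":0,"wy":0,"wz":0,"tx":29,"ty":-12,"tz":0.3,"gripper":-1}]'
python3 -m creep '[{"wx":0,"wy":0,"wz":0,"tx":5.4,"ty":-6.7,"tz":0.4,"gripper":-1},{"wx":0,"wy":0,"wz":0,"tx":9.3,"ty":-14.3,"tz":0.6,"gripper":-1},{"wx":0,"wy":0,"wz":0,"tx":11.5,"ty":-22.6,"tz":1.0,"gripper":-1},{"wx":0,"wy":0,"wz":0,"tx":11.9,"ty":-31.1,"tz":1.3,"gripper":-1},{"wx":0,"wy":0,"wz":0,"tx":10.6,"ty":-39.6,"tz":1.7,"gripper":-1}]'
python3 -m creep '[{"wx":0,"wy":0,"wz":0,"tx":0,"ty":0,"tz":0,"gripper":-1},{"wx":0,"wy":0,"wz":0,"tx":0,"ty":0,"tz":-5,"gripper":-1},{"wx":0,"wy":0,"wz":0,"tx":0,"ty":0,"tz":-35,"gripper":-1},{"wx":0,"wy":0,"wz":0,"tx":0,"ty":0,"tz":-75,"gripper":-1},{"wx":0,"wy":0,"wz":0,"tx":0,"ty":0,"tz":-115,"gripper":-1}]'
python3 -m creep '[{"wx":0,"wy":0,"wz":0,"tx":-38,"ty":0,"tz":0,"gripper":-1},{"wx":0,"wy":0,"wz":0,"tx":-76,"ty":0,"tz":0,"gripper":-1},{"wx":0,"wy":0,"wz":0,"tx":-114,"ty":0,"tz":0,"gripper":-1},{"wx":0,"wy":0,"wz":0,"tx":-152,"ty":0,"tz":0,"gripper":-1},{"wx":0,"wy":0,"wz":0,"tx":-190,"ty":0,"tz":0,"gripper":-1}]'
python3 - <<'E'
from h import *
p,d=optics.read_camera('side'); b=p[:,:,::-1]; cv2.imwrite('pics/side4.png',b)
W=cloud('side',np.load('pics/side0.npy'))
r=np.hypot(W[...,0]-.519,W[...,1]-.184); m=(r>.05)&(r<.068)&(W[...,2]>.1)
g=cv2.cvtColor(np.ascontiguousarray(b),cv2.COLOR_BGR2LAB).astype(float); s=g[...,2]-0.3*g[...,0]; s[~m]=1e9
for k in np.argsort(s.ravel())[:6]:
    v,u=divmod(int(k),640); print((u,v),g[v,u],round(np.degrees(np.arctan2(W[v,u,1]-.184,W[v,u,0]-.519))))
E
```

```text
time_s: 18.03
tool_pos: [0.5597, 0.1838, 0.1113]
tool_rot: [179.9, -0.0, 90.0]
force: [-0.3, 0.1, 6.1]
grip_width: 0.0005
grasp_force: 2.9
time_s: 18.45
tool_pos: [0.5485, 0.2125, 0.1113]
tool_rot: [179.8, 0.0, 90.0]
force: [1.4, -1.1, 5.7]
grip_width: 0.0007
grasp_force: 2.9
time_s: 18.87
tool_pos: [0.5094, 0.225, 0.1101]
tool_rot: [179.7, -0.2, 90.0]
force: [3.2, 2.0, 5.3]
grip_width: 0.0003
grasp_force: 2.8
time_s: 19.28
tool_pos: [0.5065, 0.2223, 0.2235]
tool_rot: [-179.8, 0.1, 90.0]
force: [1.6, 0.6, 1.4]
grip_width: 0.0006
grasp_force: 0.0
time_s: 19.7
tool_pos: [0.507, 0.0312, 0.2233]
tool_rot: [-180.0, 0.0, 90.0]
force: [1.1, 0.0, -0.4]
grip_width: 0.0005
grasp_force: 0.0
(366, 325) [203. 130. 124.] 162
(366, 324) [202. 130. 124.] 162
(367, 325) [201. 129. 124.] 163
(368, 325) [197. 129. 125.] 163
(365, 325) [195. 129. 125.] 159
(365, 324) [198. 129. 126.] 164
```

View pics/side4.png

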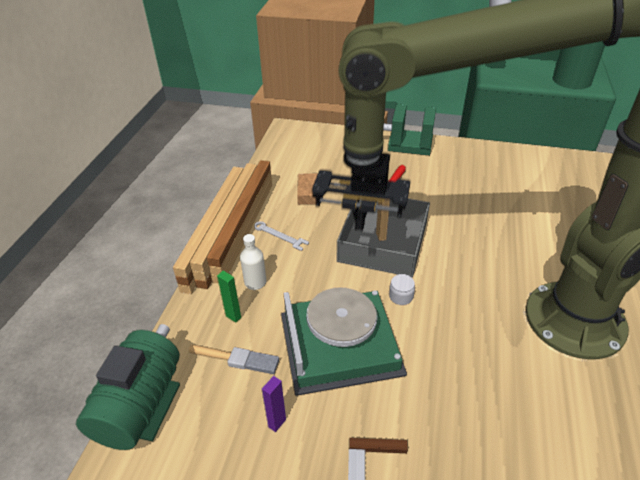

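For a 105° stroke the dot moved 76°, to 162° (366,325). That ratio of about 0.7 to 0.8 confirms 461° for the first run. The total is about 537° (9.4 rad), so from any possible start the disc stands above 6.9 rad. The offcut still stands in the crate (383,215), and the hand is clear.

```bash
python3 -c "
from h import *
print(env.sign_off())"
```

```text
the job is handed in; nothing more can be done
None
```

The job is handed in: the offcut stands in the scrap crate, the disc was turned about 1.5 turns anticlockwise with no force reading above about 10 N, the bystanders were left where they were, and the hand is clear; sign-off returned no verdict.

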